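# Pry the retaining clip off an idler spindle and lift the wheel into the wash crate

## Robot

A 7-joint arm with a two-finger parallel gripper is mounted at the origin on a cart in front of the work surface, level with it; the furniture and walls round the work are solid. World frame = base frame: x ahead of the robot, y to its left, z up, the work surface at z = 0. Lengths are in mm, angles in rad, forces in N, time in s.
With the tool pointing down it reaches from about 400 to 900 mm from the base axis. Payload 5.6 kg.
Tool frame: the origin (TCP) lies midway between the tips of the shut fingers; the grasp point (between the pads) lies 19 mm behind it; x points along the fingers, y is the direction in which the jaws open and shut, and the axes are right-handed (so a half turn about x gives the same grasp; the last joint's range is limited). The gripper opens to 92 mm and grips with 3 to 60 N. Pads are 20 mm wide; open, the fingers measure 128 mm over their backs; the gripper's body (75 mm by 189 mm) begins 69 mm behind the grasp point.
Start: joints at [1.103, 0.468, -0.012, 1.603, 0.006, 1.071, -0.056], TCP at [267.851, -592.254, 214.592] pointing down, gripper open.
Joint ranges: [-2.53, 2.53], [-0.31, 2.02], [-1.57, 1.55], [0.28, 2.44], [-1.29, 4.43], [0.15, 1.84], [-2.92, 2.92]. Speed limits (rad/s): [2.57, 2.57, 3.14, 3.14, 3.14, 3.14, 3.14].

## Interface

Orientations are given as a rotation vector (axis times angle).
In Python, from cell import robot, grip, kin, viewer gives the robot as it stands. Calls block until the motion is done:
- robot.movep(position, orientation): joint-space move of the TCP to a pose.
- robot.servo_line(position, feed=150, rotation=None): straight line of the TCP; rotation=None keeps the orientation; feed is the mean speed in mm/s.
- robot.goto_joints(angles): joint-space move.
- grip(opening, newtons=None): opening from 0.0 (shut) to 1.0 (fully open); newtons is the grip in N (None keeps the last); returns when the fingers have stopped.
- robot.hold(seconds).
- kin.ik(position, orientation): joint angles nearest the present ones, or None.
- robot.observe(): the state.
- viewer.read_camera(name): name is "scene" or "top" or "wrist"; returns the picture (480x640x3 uint8, red, green, blue); there is no depth.
- viewer.camera_info(name): a dict with "camera_matrix" (3x3 intrinsics, pixels), "k1" (the pictures are not rectified: a ray, as slopes to the right and down, at radius r is drawn at 1 + k1 r^2 times it, then the intrinsics apply), "R" (3x3) and "t" (3): a world point X has camera coordinates R X + t. Camera axes: x right, y down, z forward; pixel columns grow to the right and rows downward; lengths in mm; the calibration is good to about 2 mm. A picture is of the moment at which its call begins: read the wrist's pose just before it. camera_info takes no time and is no camera call; for the wrist camera it gives the pose at the moment of the call.
A pose or a line that the arm cannot do raises robot.IKError and nothing moves.
- robot.job_done(): hands the job in, once; it reports no verdict.
Trained networks look in the newest picture that a camera, given by its name, has taken for a name from the list of things; names that differ only in an ending like _2 or _b are one class to them, and where a whole thing is asked for, a point or a joint stands for the part that bears it (a point fixed in the world has none). Each returns a list of dicts, best first, with "confidence" (0 to 1); they miss things now and then, are a little off and sometimes report something else, mostly with a low value. They report only what shows in the picture. A call takes as long as a camera call. They do not tell look-alikes from the thing itself.
- viewer.silhouettes(name, camera): "mask" (480x640 bool, what is visible of it).
- viewer.pinpoint(name, camera): "at" ([x, y, z] in mm, in the coordinates of the camera as it stood for that picture, good to about 4 mm: a listed point, or the origin of a listed thing).
The state is a dict: "t": time; "joints": joint angles; "joint_velocities": joint speeds; "joint_torque": joint torques, N m; "tcp_pos": TCP position; "tcp_rot": TCP orientation; "contact_force": force on the tool from outside, world axes, zero at the start; "wrist_torque": the same for the moment, N m; "grip_width": opening from 0.0 (shut) to 1.0 (fully open).
Only numpy, scipy, OpenCV 4.12 (cv2) and the standard library are available. Lean on these libraries where they do the work, as an engineer would, in place of code of your own. Each camera call takes 0.05 s, during which the arm holds its last target.

## Task

The belt idler's wheel has to go for washing. With the orange hooked pick, hook the spring clip by its back and pry it sideways out of its groove, right off the wheel so that it lies beside it on the bench or the green foot (the fingers must not touch the clip), and put the pick back in its wooden rest, hook down. Then lift the wheel off the spindle and set it down gently, flat on the floor of the green crate; leave the caliper, loupe and tweezers where they are.

Things in the scene. Friction and masses are not known exactly. Their poses are not given: they have to be found in the camera images.
- idler_stand: Green steel foot, 74 x 116 x 8 mm (x, y, z), fixed. Origin: centre of its underside, on the bench; z up. An upright steel spindle stands on its origin: 22 mm thick, top 35 mm above the bench, with a 19 mm groove from 24 to 28.3 mm; the 22 mm head above the groove holds the clip down. A 32 mm shoulder under the wheel ends 11 mm above the bench.
- spindle_groove (a point): Point on the spindle's axis, 24.5 mm above the bench, at the level of the seated clip's underside.
- clip: Bright horseshoe spring clip, 44 mm across, 3 mm thick, 30 g, seated flat in the groove. Origin: underside, mid horseshoe (on the spindle's axis while seated). Two sprung jaws form the mouth at +x; the closed back is at -x. Pulled along its -x it springs out at about 8 N after 7 mm and is free after 18 mm. It can hang on the wheel's rim: lower the hook just beyond the rim and draw it on.
- clip_window (a point): Middle of the open window behind the spindle, at the clip's back, where a hook goes in from above: (-15.2, 0, 0) mm in the clip's frame. Free along the clip's x from -11 mm (edge of the spindle's head) to -19.5 mm (inside of the bow, whose outer edge is at -24 mm), and 8 mm to either side in y. The wheel's face is 1.5 mm below the clip's underside.
- wheel: Black grooved idler wheel, 60 mm in diameter and 12 mm thick, 120 g, with a brass bush (bore 24 mm, 1 mm of play all round the spindle) standing 1.5 mm proud of its upper face. Origin: centre of its underside, 11 mm above the bench while on the spindle; z along its axis, up. It can be gripped across its rim.
- pick: Hooked pick, 70 g. Origin: middle of its orange square handle (13 x 13 mm, from -44 to +42 mm along x). x runs along the handle to the thin steel shank (4.4 mm), which bends down at x = 80 mm into a hook, 3.4 mm thick with a flat end 28 mm below the handle's axis (z is up when the hook hangs down). It starts in its rest, hook down, origin 33.5 mm above the bench.
- pick_tip (a point): The hook's end, at (80, 0, -28) mm in the pick's frame.
- rest: Wooden tool rest, fixed: board 96 x 50 x 7 mm with two notched cheeks 8 mm thick at x = -34 and +34 mm. Origin: centre of its underside; x along the lying pick, towards the hook. The notches open upward: floor 27 mm above the bench, 14 mm wide, wider above; cheeks end 40 mm up. Between them the handle is free for fingers. The pick's origin lies 33.5 mm above the rest's.
- green_crate: Green plastic crate, 370 x 265 x 63 mm (x, y, z), fixed; x points away from the robot. Origin: centre of its underside. Floor 2 mm up, 328 x 222 mm inside, walls 14 mm thick. A blue basket (97 mm high) fills its far half, from x = -15 mm on; x from -160 to -20 mm is empty. Left of the crate, at x 0.72, y -0.15 m, stands the machine's pillar, 60 mm square and 0.47 m tall.
- caliper: Steel vernier caliper lying on the bench, 55 x 178 x 6 mm; must stay where it is.
- loupe: Small folding loupe, 25 x 47 x 17 mm, on the bench; must stay where it is.
- tweezers: Steel tweezers, 13 x 124 x 10 mm, on the bench; must stay where they are.
Not all that is in view belongs to the job. What is shaped like the wheel but turquoise or white is not meant.

How it is judged:
By the outcome, as a careful person would: the job done as asked, in the order asked, and still so for the second after the job is handed in, with the robot touching nothing.
It also fails if it takes over 64 s, if anything falls off the work surface, if the arm or the gripper's body presses on something with over 40 N, if the wrist force passes 120 N, or if a joint passes its speed limit or range.

## Working session

There is one attempt and no reset: what is moved stays moved. The work goes in short steps, each a Python script; the robot and the scene stay as the last script left them, time stands still between calls to the robot, and variables do not carry over. Pictures are saved under pics/ and viewed, and the job is handed in when it is done.

```bash
ls; mkdir -p pics
cat > h.py <<'E'
import numpy as np, cv2
from cell import robot, grip, kin, viewer
from scipy.spatial.transform import Rotation as R
def shot(cam,fn):
    im=viewer.read_camera(cam); cv2.imwrite('pics/'+fn,im[:,:,::-1]); return im
def c2w(info,p): return np.array(info['R']).T@(np.array(p)-np.array(info['t']))
def ray(info,u,v):
    K=np.array(info['camera_matrix']);k=info['k1']
    d=np.array([(u-K[0,2])/K[0,0],(v-K[1,2])/K[1,1]]);x=d.copy()
    for _ in range(20): x=d/(1+k*(x@x))
    Rm=np.array(info['R']);return -Rm.T@np.array(info['t']),Rm.T@np.array([x[0],x[1],1])
def pxz(info,u,v,z):
    o,d=ray(info,u,v);return o+d*(z-o[2])/d[2]
def proj(info,X):
    K=np.array(info['camera_matrix']);c=np.array(info['R'])@np.array(X)+np.array(info['t']);x=c[:2]/c[2];x=x*(1+info['k1']*(x@x))
    return np.array([K[0,0]*x[0]+K[0,2],K[1,1]*x[1]+K[1,2]])
E
python3 - <<'E'
from h import *
np.set_printoptions(precision=1,suppress=True)
print(robot.observe())
for c in ['scene','top','wrist']:
    shot(c,c+'0.png'); i=viewer.camera_info(c); print(c,i)
    for n in ['clip','clip_window','spindle_groove','idler_stand','wheel','pick','pick_tip','rest','green_crate','caliper','loupe','tweezers']:
        print(n,[(round(d['confidence'],2),c2w(i,d['at'])) for d in viewer.pinpoint(n,c)][:3])
E
```

```text
pics
{'t': 0.0, 'joints': array([ 1.1,  0.5, -0. ,  1.6,  0. ,  1.1, -0.1]), 'joint_velocities': array([ 0.,  0.,  0., -0.,  0.,  0., -0.]), 'joint_torque': array([ -0. , -52.1,  -0. , -24.4,  -0.1,   0. ,   0. ]), 'tcp_pos': array([ 267.6, -591.7,  213.6]), 'tcp_rot': array([ 2. ,  0.4, -2. ]), 'contact_force': array([-0.1, -0.7,  0.4]), 'wrist_torque': array([-0., -0.,  0.]), 'grip_width': 1.0000025677885536}
scene {'camera_matrix': array([[561.2,   0. , 314.5],
       [  0. , 561.2, 242.8],
       [  0. ,   0. ,   1. ]]), 'k1': 0.013015168920070331, 'R': array([[ 0.8, -0.6,  0. ],
       [-0.3, -0.3, -0.9],
       [ 0.6,  0.7, -0.4]]), 't': array([-473.2,  174.1, 1075.9])}
clip [(0.47, array([503.3, -16.9,  22.9]))]
clip_window [(0.49, array([498.5, -39.8,  19.4]))]
spindle_groove [(0.86, array([506.3, -18.5,  28.5]))]
idler_stand [(0.62, array([503.2, -21. ,   0.3]))]
wheel [(0.78, array([498.5, -20.8,  16.5])), (0.73, array([444.1, 326. ,   6.3])), (0.56, array([ 452.8, -447.8,    6.6]))]
pick [(0.77, array([ 433.4, -328.3,   39. ])), (0.75, array([506.7, -16.1,  21.4]))]
pick_t
[... 1041 characters left out ...]
9,  24. ]))]
rest [(0.85, array([ 431.5, -323.5,   -0.7]))]
green_crate [(0.83, array([ 700.3, -363.9,    0.9]))]
caliper [(0.58, array([397.3,  24.3,  -2.1]))]
loupe [(0.55, array([431.2, 229.1,   4. ]))]
tweezers [(0.7, array([505.4, -14.2,  14.2])), (0.64, array([460.8, 158.5,  -0.9]))]
wrist {'camera_matrix': array([[422. ,   0. , 310.9],
       [  0. , 422. , 241. ],
       [  0. ,   0. ,   1. ]]), 'k1': -0.04384916573103358, 'R': array([[ 0.4, -0.9,  0. ],
       [-0.9, -0.4,  0.2],
       [-0.2, -0.1, -1. ]]), 't': array([-650.3,  -26.7,  388.6])}
clip []
clip_window []
spindle_groove []
idler_stand []
wheel []
pick []
pick_tip []
rest []
green_crate []
caliper []
loupe []
tweezers []
```

View pics/scene0.png

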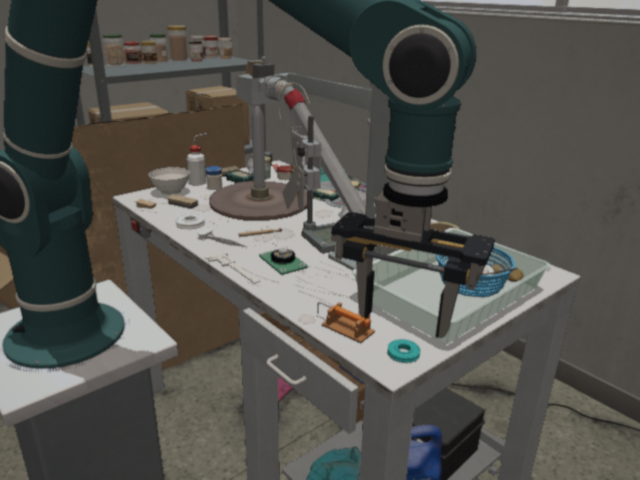

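View pics/top0.png

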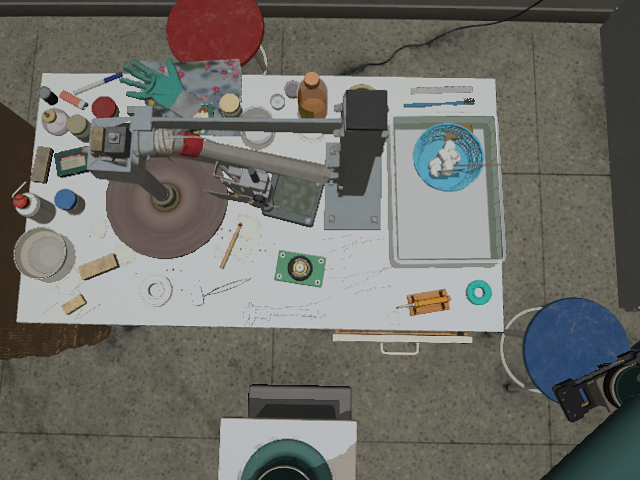

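```bash
cat >> h.py <<'E'
np.set_printoptions(precision=2,suppress=True)
def rot(a):  # tool down, jaw axis at yaw a (rad)
    x=np.array([0,0,-1.]);y=np.array([np.cos(a),np.sin(a),0]);return R.from_matrix(np.c_[x,y,np.cross(x,y)]).as_rotvec()
E
python3 - <<'E'
from h import *
o=robot.observe();i=viewer.camera_info('wrist')
T=R.from_rotvec(o['tcp_rot']).as_matrix()
C=-i['R'].T@i['t']; print('cam in tool',T.T@(C-o['tcp_pos'])); print('cam axes in tool',T.T@i['R'].T); print(T)
q0=o['joints']
for a in [10,-170,0,180,-10,170,90,-90]:
    for p in ([430,-327,200],[506,-20,200],[610,-364,150]):
        q=kin.ik(p,rot(np.radians(a))); print(a,p,q)
E
```

```text
cam in tool [-169.25    0.05  -67.94]
cam axes in tool [[-0.   -0.24  0.97]
 [ 1.    0.    0.  ]
 [-0.    0.97  0.24]]
[[ 0.    0.41 -0.91]
 [-0.   -0.91 -0.41]
 [-1.    0.    0.  ]]
10 [430, -327, 200] [ 0.91  0.33 -0.39  1.87  0.15  0.97  0.63]
10 [506, -20, 200] [ 0.49  0.31 -0.61  1.93  0.22  0.96 -0.05]
10 [610, -364, 150] [ 0.72  0.66 -0.35  1.47  0.24  1.05  0.49]
-170 [430, -327, 200] [ 0.41  0.3   0.22  1.9  -0.08  0.95 -2.31]
-170 [506, -20, 200] [-1.04  0.56  1.37  2.02 -0.63  1.09 -2.35]
-170 [610, -364, 150] [ 0.31  0.64  0.28  1.51 -0.19  1.03 -2.34]
0 [430, -327, 200] [ 0.88  0.33 -0.35  1.87  0.14  0.97  0.47]
0 [506, -20, 200] [ 0.47  0.31 -0.59  1.93  0.21  0.96 -0.21]
0 [610, -364, 150] [ 0.7   0.66 -0.31  1.47  0.22  1.04  0.33]
180 [430, -327, 200] [ 0.38  0.3   0.25  1.9  -0.09  0.95 -2.47]
180 [506, -20, 200] [-1.04  0.56  1.37  2.02 -0.63  1.09 -2.53]
180 [610, -364, 150] [ 0.28  0.64  0.31  1.51 -0.22  1.03 -2.49]
-10 [430, -327, 200] [ 0.85  0.32 -0.32  1.87  0.12  0.96  0.31]
-10 [506, -20, 200] [ 0.45  0.3  -0.57  1.93  0.2   0.96 -0.38]
-10 [610, -364, 150] [ 0.67  0.65 -0.28  1.48  0.2   1.04  0.18]
170 [430, -327, 200] [ 0.35  0.3   0.29  1.9  -0.1   0.95 -2.63]
170 [506, -20, 200] [ 0.95  0.63 -1.31  1.91  0.67  1.15  2.35]
170 [610, -364, 150] [ 0.26  0.65  0.35  1.51 -0.24  1.03 -2.64]
90 [430, -327, 200] [ 1.12  0.38 -0.65  1.85  0.28  0.99  1.92]
90 [506, -20, 200] [ 0.65  0.36 -0.81  1.92  0.31  0.98  1.26]
90 [610, -364, 150] [ 0.88  0.73 -0.62  1.46  0.45  1.1   1.75]
-90 [430, -327, 200] [ 0.62  0.3  -0.04  1.89  0.01  0.95 -1.  ]
-90 [506, -20, 200] [ 0.29  0.27 -0.37  1.94  0.12  0.94 -1.71]
-90 [610, -364, 150] [ 0.5   0.63 -0.02  1.49  0.01  1.02 -1.09]
```

```bash
cat > look.py <<'E'
from h import *
import sys
def look(tag,names):
    i=viewer.camera_info('wrist'); im=shot('wrist',tag+'.png')
    for n in names: print(n,[(round(d['confidence'],2),c2w(i,d['at'])) for d in viewer.pinpoint(n,'wrist')][:3])
    np.save('pics/'+tag+'.npy',dict(i),allow_pickle=True)
    return i,im
E
python3 - <<'E'
from look import *
robot.movep([430,-327,180],rot(np.radians(10)))
look('rest1',['pick','pick_tip','rest'])
robot.servo_line([506,-30,180],feed=250,rotation=rot(np.radians(10)))
look('stand1',['clip','clip_window','spindle_groove','wheel','idler_stand'])
print(robot.observe()['t'])
E
```

```text
pick [(0.68, array([ 429.99, -326.21,   28.02]))]
pick_tip [(0.67, array([ 418.73, -250.05,    3.1 ]))]
rest [(0.73, array([ 432.44, -325.83,   -2.56]))]
clip []
clip_window [(0.84, array([505.1 , -31.73,  22.66]))]
spindle_groove [(0.65, array([505.26, -19.51,  -2.97]))]
wheel [(0.65, array([505.56, -17.1 ,   6.45]))]
idler_stand [(0.98, array([506.52, -20.3 ,  -3.65])), (0.46, array([393.87,  23.31,  -3.  ]))]
5.0167
```

View pics/rest1.png

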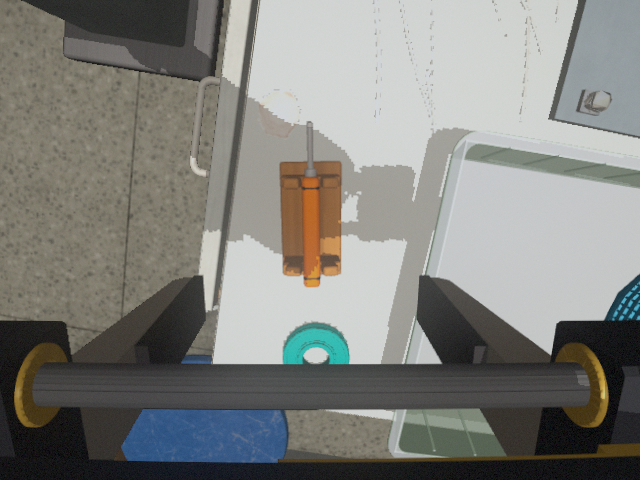

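View pics/stand1.png

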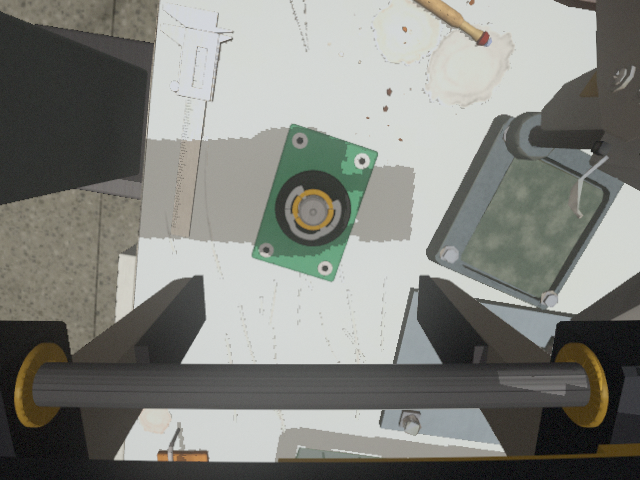

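```bash
python3 -c "
import cv2
a=cv2.imread('pics/stand1.png');b=a[130:310,190:430];cv2.imwrite('pics/s1z.png',cv2.resize(b,None,fx=3.3,fy=3.3,interpolation=cv2.INTER_CUBIC))
a=cv2.imread('pics/rest1.png');b=a[130:310,200:440];cv2.imwrite('pics/r1z.png',cv2.resize(b,None,fx=3.3,fy=3.3,interpolation=cv2.INTER_CUBIC))"
```

```text
(no output)
```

View pics/s1z.png

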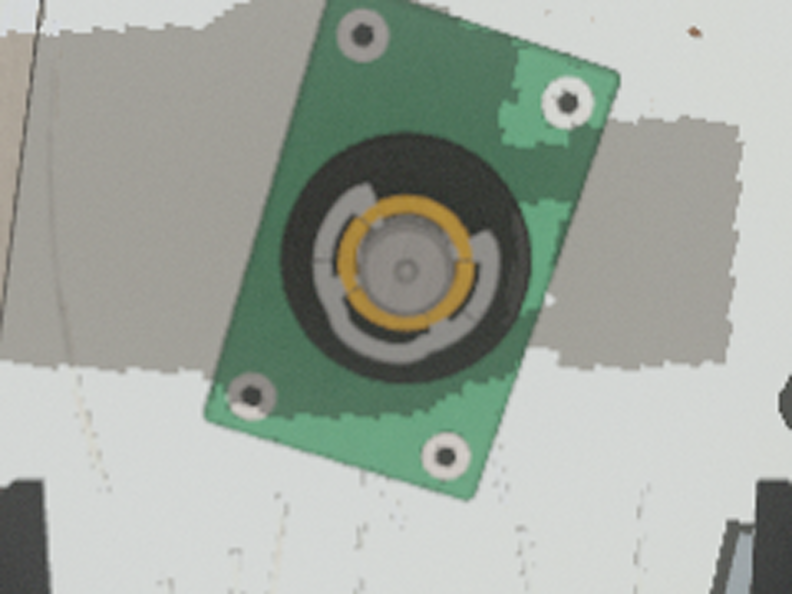

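View pics/r1z.png

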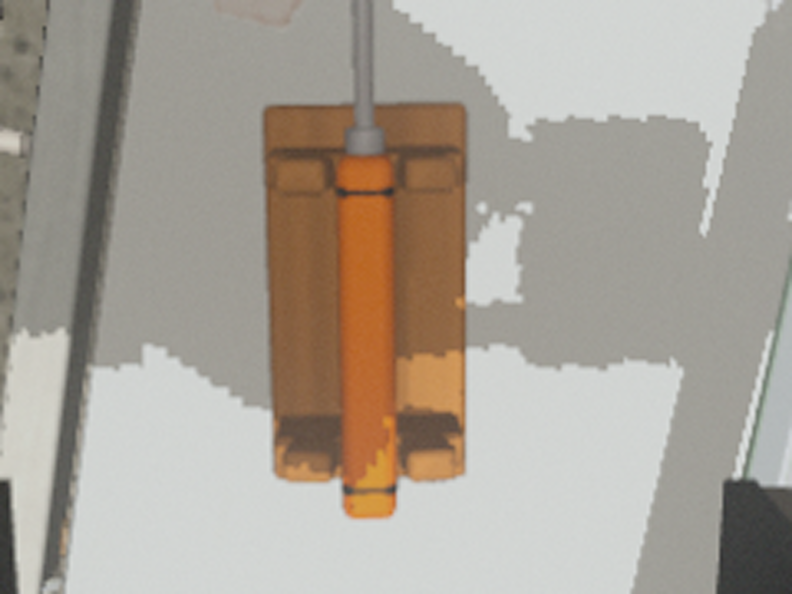

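Run:
```python
from h import *
i=np.load('pics/stand1.npy',allow_pickle=True).item(); r=np.load('pics/rest1.npy',allow_pickle=True).item()
im=cv2.imread('pics/stand1.png');g=cv2.cvtColor(im,cv2.COLOR_BGR2HSV)
m=((g[:,:,0]>60)&(g[:,:,0]<85)&(g[:,:,1]>70)).astype(np.uint8);m[:110]=0;m[290:]=0;m[:,:240]=0;m[:,390:]=0
c=max(cv2.findContours(m,0,2)[0],key=cv2.contourArea);box=cv2.minAreaRect(cv2.convexHull(c));b=cv2.boxPoints(box)
W=np.array([pxz(i,*p,8) for p in b]);print('stand',W,W.mean(0),[np.linalg.norm(W[k]-W[k-1]) for k in range(4)])
for k in range(2): d=W[k+1]-W[k];print('edge yaw',np.degrees(np.arctan2(d[1],d[0])))
zs=lambda u,v,z,I,o:pxz(I,u/3.3+o[0]-.35,v/3.3+o[1]-.35,z)
S=(190,130);Q=(200,130)
print('spindle top',zs(405,269,35,i,S),'bush',zs(406,262,24.5,i,S),'wheel',zs(406,258,23,i,S))
a,b2=zs(370,184,27.5,i,S),zs(486,231,27.5,i,S);print('horns',a,b2)
bk=zs(395,361,27.5,i,S);print('back outer',bk)
for n,p,z in [('h back',(369,517),40),('h front',(365,155),40),('mark1',(369,490),40),('mark2',(365,190),40),('shank',(363,10),35.7)]: print(n,zs(*p,z,r,Q))
# rest board corners
for p in [(264,104),(465,104),(466,473),(277,478)]: print('board',zs(*p,7,r,Q))
```

```text
stand [[460.15 -69.21   8.  ]
 [479.02  42.43   8.  ]
 [549.17  32.66   8.  ]
 [535.36 -81.56   8.  ]] [505.93 -18.92   8.  ] [np.float64(76.22055522518903), np.float64(113.22767461617461), np.float64(70.83142962459229), np.float64(115.0516429453054)]
edge yaw 80.40477723367795
edge yaw -7.929681288363544
spindle top [505.56 -18.43  35.  ] bush [505.84 -18.54  24.5 ] wheel [505.73 -17.84  23.  ]
horns [494.4   -1.56  27.5 ] [522.79  -7.64  27.5 ]
back outer [507.31 -41.92  27.5 ]
h back [ 438.78 -373.32   40.  ]
h front [ 423.37 -290.18   40.  ]
mark1 [ 437.63 -366.73   40.  ]
mark2 [ 424.7  -297.79   40.  ]
shank [ 417.59 -259.53   35.7 ]
board [ 397.59 -285.23    7.  ]
board [ 445.58 -276.87    7.  ]
board [ 463.48 -369.02    7.  ]
board [ 415.61 -378.75    7.  ]
```

Run:
```python
from h import *
i=np.load('pics/stand1.npy',allow_pickle=True).item();r=np.load('pics/rest1.npy',allow_pickle=True).item()
im=cv2.imread('pics/stand1.png')
n=600;s=10
mx=np.zeros((n,n),np.float32);my=mx.copy()
for a in range(n):
    for b in range(n):
        p=proj(i,[505.7+(n/2-a)/s,-18.5+(n/2-b)/s,27.5]);mx[a,b],my[a,b]=p
o=cv2.remap(im,mx,my,cv2.INTER_CUBIC)
for ang in (75,78,82):
    t=np.radians(ang);c=(300,300);
    cv2.line(o,(int(300+240*np.sin(t)),int(300+240*np.cos(t))),(int(300-240*np.sin(t)),int(300-240*np.cos(t))),(0,0,255) if ang==78 else (255,0,0),1)
cv2.circle(o,(300,300),220,(0,255,255),1)
cv2.imwrite('pics/rect.png',o)
print('tip top',pxz(r,309.5,122,35.7))
```

```text
tip top [ 416.21 -252.18   35.7 ]
```

View pics/rect.png

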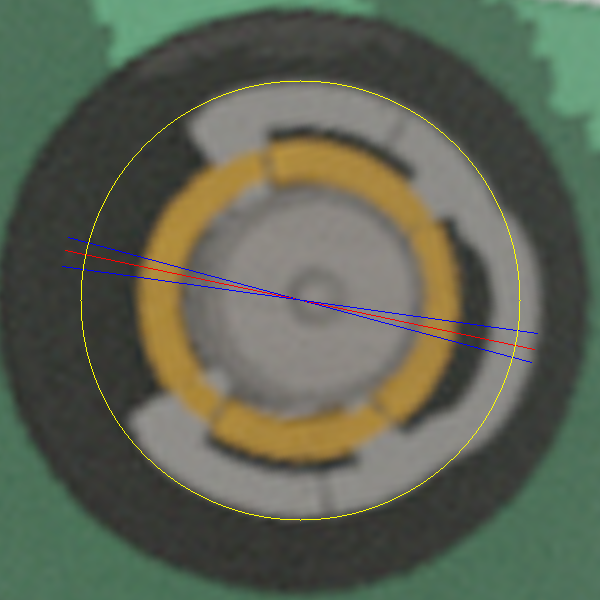

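Run:
```python
from look import *
a=np.radians(10.4)
robot.servo_line([431,-329,90],feed=280,rotation=rot(a))
grip(0.5)
robot.servo_line([431,-329,14.5],feed=90)
grip(0.0,60)
o=robot.observe();print(o['grip_width'],o['contact_force'],o['tcp_pos'],o['t'])
robot.servo_line([431,-329,100],feed=120)
look('held',['pick','pick_tip']);print(robot.observe()['grip_width'],robot.observe()['t'],robot.observe()['tcp_pos'])
```

```text
0.1346290556931993 [-2.29 -0.49  4.04] [ 430.36 -329.25   14.66] 8.7167
pick [(0.65, array([ 430.31, -328.66,  113.58]))]
pick_tip [(0.78, array([ 422.09, -249.1 ,   87.7 ]))]
0.13738562169257723 9.7333 [ 430.52 -328.62   99.09]
```

View pics/held.png

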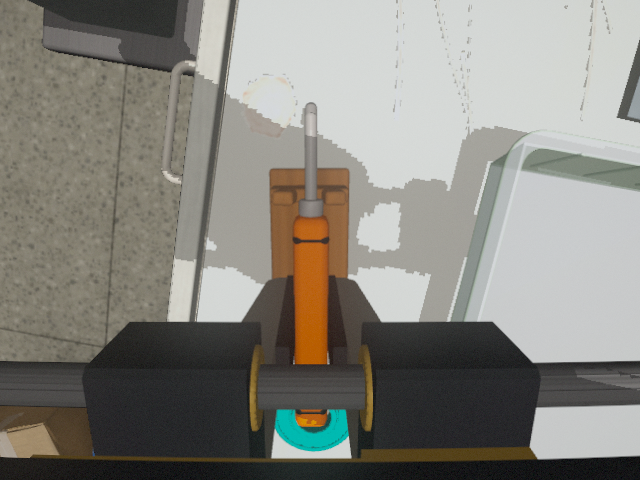

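Run:
```python
from h import *
r=np.load('pics/held.npy',allow_pickle=True).item()
im=cv2.imread('pics/held.png');cv2.imwrite('pics/hz.png',cv2.resize(im[85:245,240:380],None,fx=4.5,fy=3.7,interpolation=cv2.INTER_CUBIC)[:600,:])
P=np.array([430.52,-328.62,99.09])
T=R.from_rotvec(rot(np.radians(10.4))).as_matrix()
for u,v,z in [(310.5,102,118.),(311,215,118+6.5),(310.8,240,124.5),(311,200,120)]:
    w=pxz(r,u,v,z);print(w, T.T@(w-P))
```

```text
[ 417.29 -251.1   118.  ] [-18.91   0.98 -78.63]
[ 424.37 -288.48  124.5 ] [-25.41   1.2  -40.59]
[ 425.93 -297.27  124.5 ] [-25.41   1.14 -31.67]
[ 423.54 -283.98  120.  ] [-20.91   1.19 -45.17]
```

View pics/hz.png

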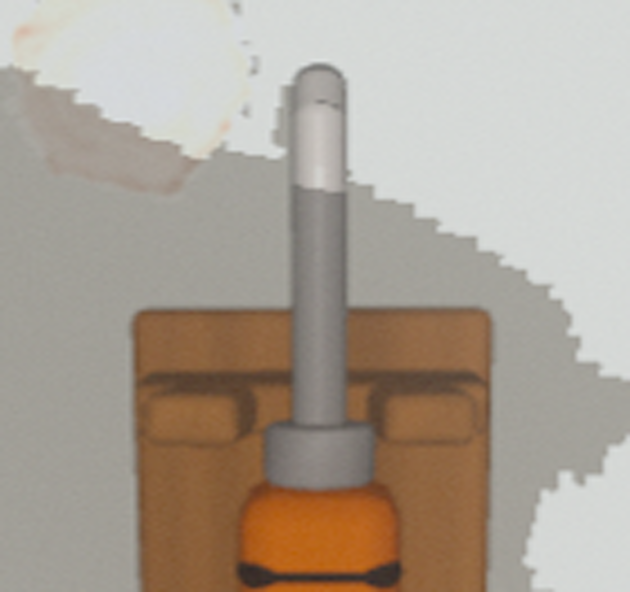

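```bash
cat >> h.py <<'E'
AX=np.array([505.7,-18.5]);CY=np.radians(78.5);CX=np.array([np.cos(CY),np.sin(CY)])
ROT=rot(CY-np.pi/2);TIPT=np.array([9.2,1.0,-77.8])
def tcp_for_tip(s,z,l=0):
    "s: coordinate along clip x of tip, l lateral(left), z height"
    xy=AX+s*CX+l*np.array([-CX[1],CX[0]])
    return np.array([*xy,z])-R.from_rotvec(ROT).as_matrix()@TIPT
def tipnow():
    o=robot.observe();w=o['tcp_pos']+R.from_rotvec(o['tcp_rot']).as_matrix()@TIPT;d=w[:2]-AX
    return np.array([d@CX,-d[0]*CX[1]+d[1]*CX[0],w[2]])
E
python3 - <<'E'
from look import *
robot.servo_line(tcp_for_tip(-30,55),feed=250,rotation=ROT)
robot.servo_line(tcp_for_tip(-15.2,36),feed=80)
i,im=look('pre',['clip_window','pick_tip','wheel'])
print(tipnow(),robot.observe()['t'])
cv2.imwrite('pics/prez.png',cv2.resize(im[60:240,210:410,::-1],None,fx=3.3,fy=3.3,interpolation=cv2.INTER_CUBIC))
shot('scene','s2.png')
E
```

```text
clip_window [(0.69, array([503.59, -31.23,  19.45]))]
pick_tip [(0.91, array([504.15, -30.07,  31.19]))]
wheel []
[-15.42  -0.2   36.14] 11.3917
```

View pics/pre.png

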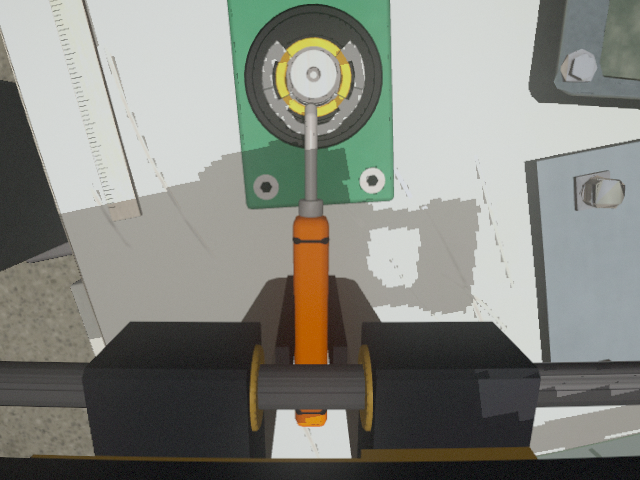

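View pics/prez.png

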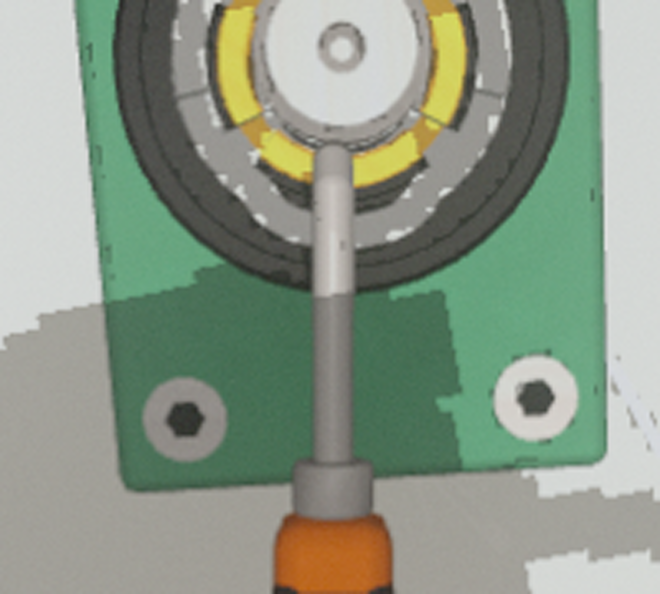

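Run:
```python
from h import *
i=np.load('pics/pre.npy',allow_pickle=True).item()
f=lambda u,v,z:pxz(i,210+u/3.3-.35,60+v/3.3-.35,z)
ax=f(342,46,35);print('axis',ax)
print('spin L/R/bottom', f(265,46,35),f(418,46,35),f(341,123,35))
def loc(w): d=w[:2]-AX;return d@CX,-d[0]*CX[1]+d[1]*CX[0]
print('axis local',loc(ax),'spindle bottom edge',loc(f(341,123,35)))
for z in (64,66.2): print('bend outer',loc(f(333,143,z)))
print('clip bow outer approx',loc(f(335,246,27.5)),'bow inner',loc(f(375,210,27.5)), 'wheel edge L,R',loc(f(115,45,23)),loc(f(569,45,23)))
```

```text
axis [505.94 -19.06  35.  ]
spin L/R/bottom [496.78 -17.2   35.  ] [514.98 -20.88  35.  ] [504.06 -27.83  35.  ]
axis local (np.float64(-0.5011685523024195), np.float64(-0.34783322246131054)) spindle bottom edge (np.float64(-9.472181753168579), np.float64(-0.2510038209740062))
bend outer (np.float64(-14.033719140143893), np.float64(0.6539117693118701))
bend outer (np.float64(-14.200629004968313), np.float64(0.6484103483169008))
clip bow outer approx (np.float64(-24.141698384707897), np.float64(0.4651141248914996)) bow inner (np.float64(-19.58831341627439), np.float64(-4.703096524661195)) wheel edge L,R (np.float64(1.3251006264098422), np.float64(29.02676755752655)) (np.float64(1.4225338801313532), np.float64(-29.797245320366606))
```

Run:
```python
from look import *
robot.servo_line(tcp_for_tip(-15.0,27.5),feed=50)
print(tipnow(),robot.observe()['contact_force'])
for z in (25.5,24.4,23.8):
    robot.servo_line(tcp_for_tip(-15.0,z),feed=25)
    print(tipnow(),robot.observe()['contact_force'],robot.observe()['tcp_pos'])
    if abs(robot.observe()['contact_force'][2])>6: break
shot('scene','s3.png');print(robot.observe()['t'])
```

```text
[-15.04   0.42  27.03] [ 0.11 -0.42 -0.13]
[-14.97   0.06  25.42] [ 0.75  0.07 -1.  ] [ 486.18 -109.2    34.62]
[-14.98  -0.1   24.44] [ 0.25 -0.08  0.36] [ 486.31 -109.24   33.64]
[-15.09  -0.14  23.92] [ 0.33 -0.39  0.19] [ 486.33 -109.35   33.13]
12.5583
```

Run:
```python
from look import *
for s in (-19,-23,-28,-36,-45):
    robot.servo_line(tcp_for_tip(s,23.9),feed=40)
    f=robot.observe()['contact_force'];print(tipnow(),f,'along',f[:2]@CX)
i,im=look('pull1',[])
shot('scene','s4.png');print(robot.observe()['t'],robot.observe()['grip_width'])
```

```text
[-19.19   0.1   23.8 ] [ 0.08 -0.25  0.31] along -0.2290697314734167
[-22.87   0.    23.86] [0.39 1.96 0.08] along 1.99715541600067
[-28.98   0.15  23.73] [ 0.61  0.51 -0.89] along 0.6165670990022553
[-36.69  -0.05  23.87] [-0.5   0.01 -0.96] along -0.08742750861468696
[-45.39  -0.04  23.88] [ 0.74  0.16 -0.88] along 0.3003390077285858
14.1583 0.13340448142139855
```

View pics/pull1.png

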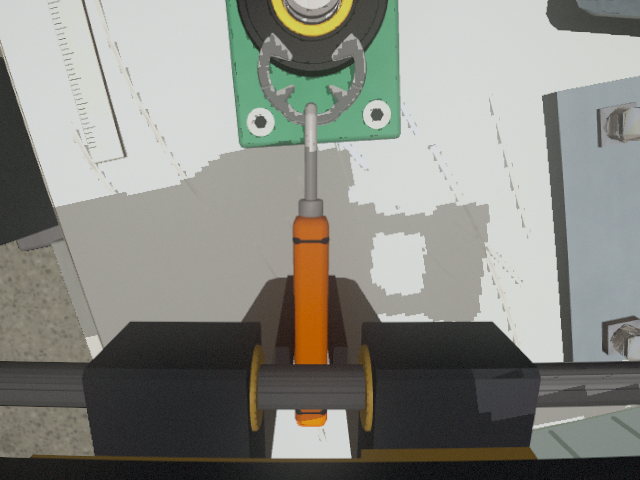

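Run:
```python
from look import *
def st(): 
    f=robot.observe()['contact_force'];print(tipnow(),f,'along',f[:2]@CX)
robot.servo_line(tcp_for_tip(-44,16),feed=40);st()
robot.servo_line(tcp_for_tip(-44,10),feed=40);st()
for s in (-56,-70):
    robot.servo_line(tcp_for_tip(s,10),feed=50);st()
i,im=look('pull2',['clip'])
print(robot.observe()['t'],robot.observe()['grip_width'])
```

```text
[-43.78   0.39  15.57] [ 0.43 -0.07 -0.74] along 0.022137002681557688
[-43.99   0.29   9.66] [ 0.45 -0.44 -0.33] along -0.34498434616965984
[-56.66  -0.15  10.06] [ 0.54  0.51 -0.49] along 0.6113813859036213
[-70.42  -0.02   9.98] [ 0.57  0.2  -0.5 ] along 0.31168748529556994
clip []
15.7333 0.1358704691995706
```

View pics/pull2.png

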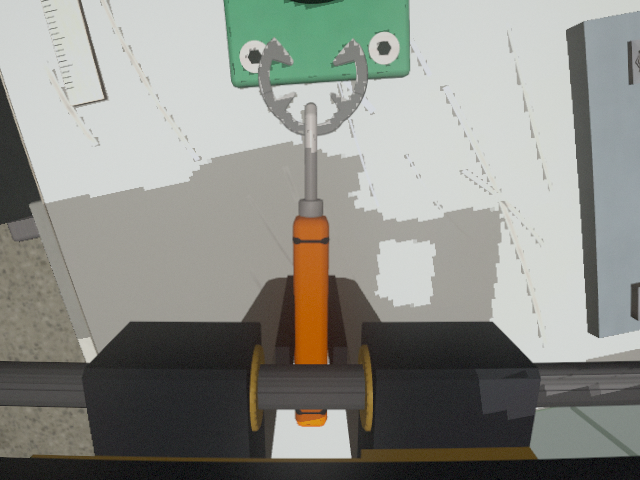

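Run:
```python
from look import *
robot.servo_line(tcp_for_tip(-68,12),feed=30)
robot.servo_line(tcp_for_tip(-68,70),feed=110)
a=np.radians(10.4)
robot.servo_line([431,-329,80],feed=220,rotation=rot(a)); 
i,im=look('back1',[]);print(robot.observe()['t'],robot.observe()['tcp_pos'])
robot.servo_line([431,-329,30],feed=90)
i,im=look('back2',[]);print(robot.observe()['t'],robot.observe()['tcp_pos'],robot.observe()['contact_force'])
```

```text
17.65 [ 431.37 -327.37   79.65]
18.4083 [ 431.44 -329.13   30.39] [0.97 0.21 0.54]
```

View pics/back2.png

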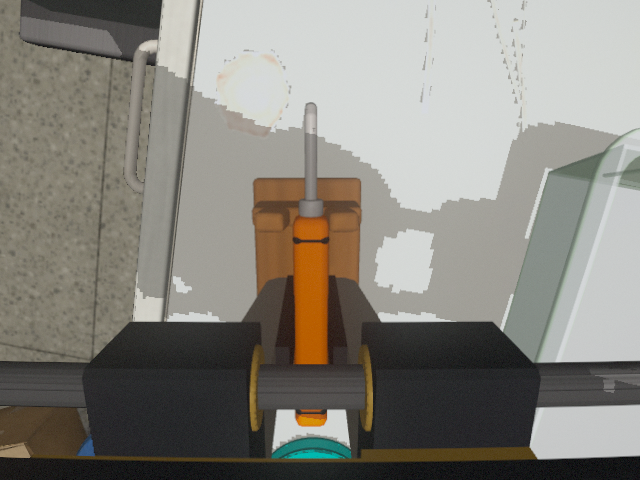

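Run:
```python
from look import *
robot.servo_line([430.0,-329.2,26],feed=50)
for z in (20,16.5,14.8):
    robot.servo_line([430.0,-329.2,z],feed=40)
    o=robot.observe();print(o['tcp_pos'],o['contact_force'],o['t'])
    if o['contact_force'][2]>10: break
i,im=look('back3',[])
```

```text
[ 429.76 -329.02   19.65] [ 0.49  1.02 -0.5 ] 18.9583
[ 429.88 -329.06   16.25] [-0.26 -0.02 -0.84] 19.2083
[ 430.01 -329.19   14.77] [ 0.06  0.07 -0.67] 19.4583
```

View pics/back3.png

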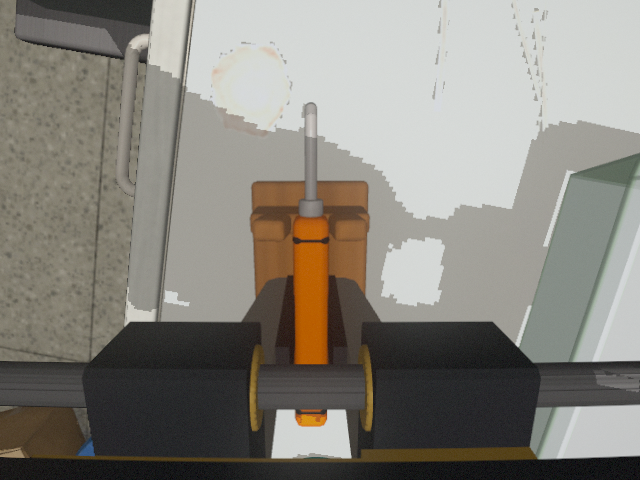

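Run:
```python
from look import *
grip(0.5)
robot.servo_line([430.0,-329.2,110],feed=120)
i,im=look('rest2',['pick','pick_tip','rest'])
grip(1.0)
robot.servo_line([505.8,-18.8,110],feed=260,rotation=ROT)
i,im=look('stand2',['clip','wheel'])
print(robot.observe()['t'],robot.observe()['tcp_pos'])
```

```text
pick [(0.61, array([ 428.22, -326.03,   28.38]))]
pick_tip [(0.66, array([ 417.7 , -249.43,    3.23]))]
rest [(0.89, array([ 431.94, -327.15,   -4.03]))]
clip [(0.64, array([490.54, -73.94,  11.74]))]
wheel [(0.81, array([509.28, -16.46,   9.65]))]
23.6333 [505.6  -20.05 109.94]
```

View pics/rest2.png

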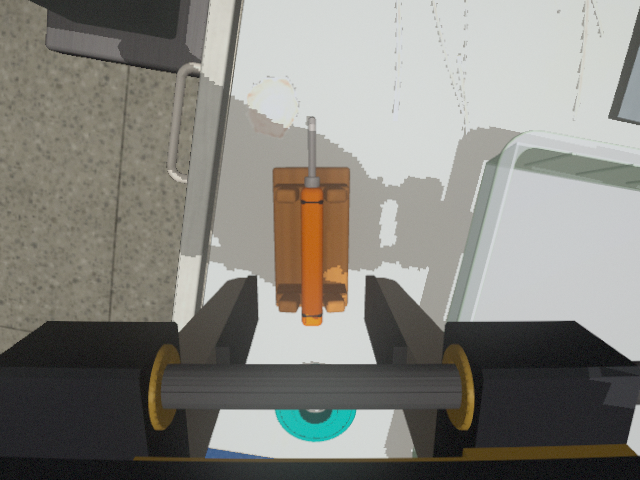

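View pics/stand2.png

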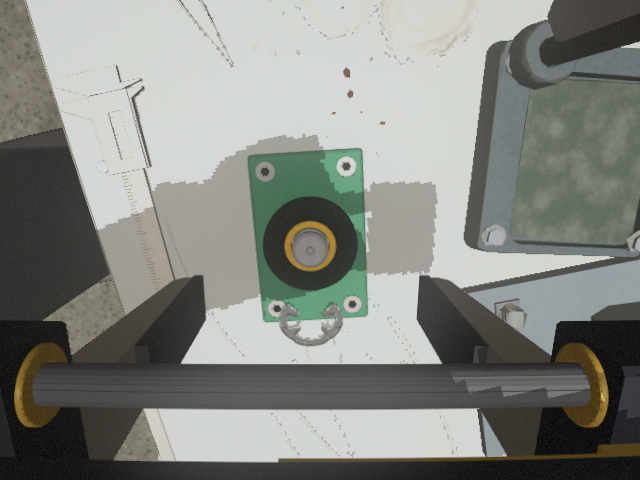

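Run:
```python
from h import *
i=np.load('pics/pre.npy',allow_pickle=True).item()
print('caliper end',pxz(i,141,217,5),pxz(i,108,220,5))
print('caliper edge',pxz(i,100,110,5))
i=np.load('pics/stand2.npy',allow_pickle=True).item()
print('axis',pxz(i,310,250,35),'wheel',pxz(i,263.5,243,23),pxz(i,357.5,243,23),pxz(i,310,290,23),pxz(i,310,196.5,23))
print('clip back',pxz(i,312,345,4),'horns',pxz(i,330,306,10),pxz(i,287,306,10))
u=np.array([np.cos(CY-np.pi/2),np.sin(CY-np.pi/2)])
for s in(-64,-46,46,64):
  for w in (-10,10): print(s,AX+s*u+w*CX)
```

```text
caliper end [407.9 -64.5   5. ] [390.7  -62.58   5.  ]
caliper edge [403.22 -10.14   5.  ]
axis [506.21 -18.48  35.  ] wheel [477.89 -11.4   23.  ] [535.59 -23.14  23.  ] [500.19 -47.8   23.  ] [512.28  11.44  23.  ]
clip back [491.74 -96.12   4.  ] horns [510.26 -66.68  10.  ] [481.45 -60.82  10.  ]
-64 [440.99 -15.54]
-64 [444.98   4.06]
-46 [458.63 -19.13]
-46 [462.62   0.47]
46 [548.78 -37.47]
46 [552.77 -17.87]
64 [566.42 -41.06]
64 [570.41 -21.46]
```

Run:
```python
from look import *
robot.servo_line([506.1,-18.5,40],feed=110)
robot.servo_line([506.1,-18.5,10.5],feed=60)
o=robot.observe();print(o['tcp_pos'],o['contact_force'])
grip(0.0,25)
o=robot.observe();print(o['grip_width'],o['tcp_pos'],o['contact_force'],o['wrist_torque'],o['t'])
robot.servo_line([506.1,-18.5,20],feed=40)
i,im=look('lift1',[])
o=robot.observe();print(o['grip_width'],o['contact_force'],o['t'])
```

```text
[506.02 -18.35  10.26] [-0.6   0.6   0.62]
0.6412670014751863 [506.12 -18.55  10.65] [-0.73  1.02  2.14] [-0.08  0.06 -0.01] 25.65
0.6417395444093116 [ 0.09 -0.04 -1.7 ] 26.0917
```

View pics/lift1.png

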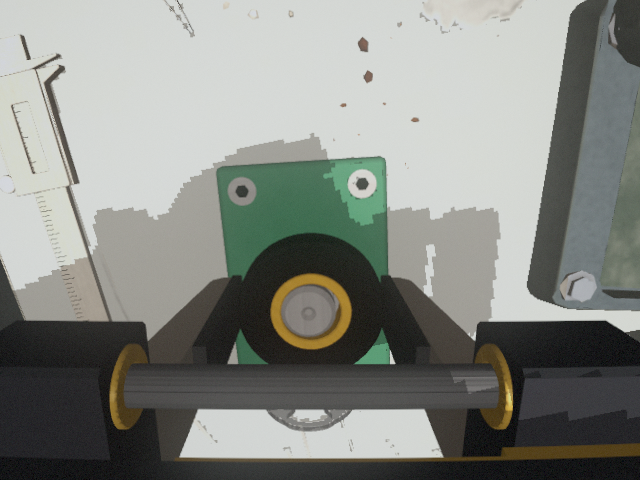

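Run:
```python
from look import *
ro=rot(-np.pi/2)
robot.servo_line([506.1,-18.5,125],feed=120)
print(kin.ik([600,-364,5],ro),kin.ik([600,-364,125],ro))
robot.servo_line([600,-364,125],feed=220,rotation=ro)
i,im=look('crate1',['green_crate'])
shot('top','t5.png');o=robot.observe();print(o['grip_width'],o['t'],o['tcp_pos'])
```

```text
[ 0.51  0.79 -0.01  1.57  0.01  0.78 -1.08] [ 0.5   0.64  0.    1.53 -0.    0.97 -1.07]
green_crate [(0.83, array([ 698.74, -364.66,   -3.18]))]
0.6401612414071401 29.0417 [ 600.17 -363.15  125.2 ]
```

View pics/crate1.png

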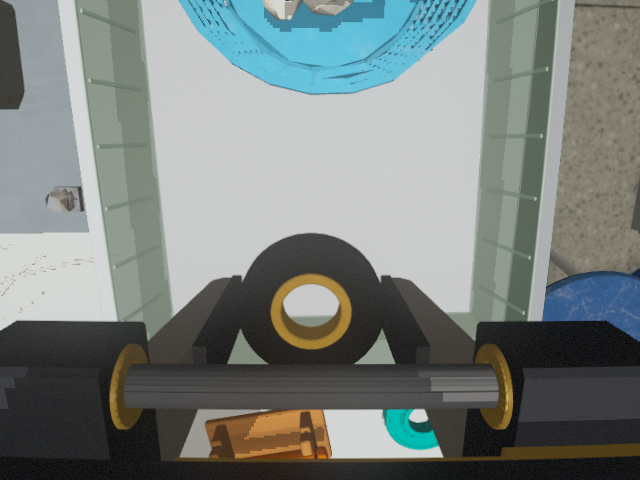

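View pics/t5.png

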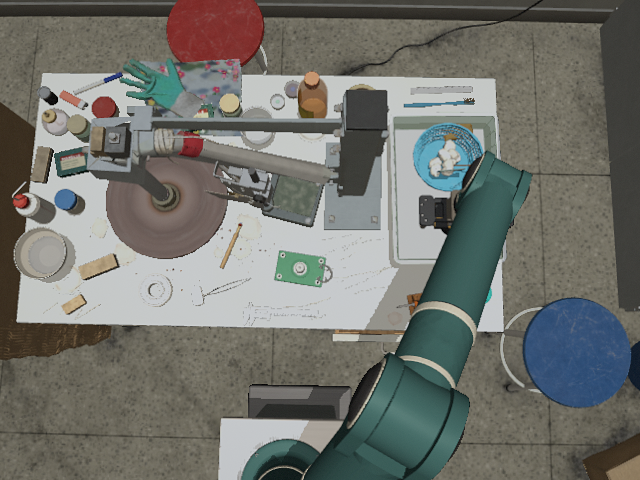

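Run:
```python
from look import *
i=np.load('pics/crate1.npy',allow_pickle=True).item()
print('near floor edge',pxz(i,450,314,2),'left/right',pxz(i,165,250,2),pxz(i,471,250,2))
robot.servo_line([605,-364,40],feed=130)
robot.servo_line([605,-364,8],feed=50)
f0=robot.observe()['contact_force'][2]
for z in (5,4,3.3,2.8,2.4,2.0):
    robot.servo_line([605,-364,z],feed=15)
    o=robot.observe();print(o['tcp_pos'],o['contact_force'],o['t'])
    if o['contact_force'][2]-f0>2.0: break
```

```text
near floor edge [ 539.76 -467.02    2.  ] left/right [ 588.89 -257.37    2.  ] [ 589.49 -478.12    2.  ]
[ 604.98 -363.99    5.02] [-0.71  0.64 -0.79] 30.9917
[ 604.97 -363.94    3.95] [ 0.84 -0.96 -0.57] 31.2417
[ 604.96 -363.97    3.24] [ 0.08 -0.54 -1.44] 31.4917
[ 604.98 -364.01    2.75] [-0.11  0.78 -1.2 ] 31.7417
[ 605.   -363.99    2.38] [ 0.54 -0.49 -1.99] 31.9917
[ 605.05 -364.08    2.24] [-0.43  0.37  1.54] 32.2417
```

```bash
python3 - <<'E'
from look import *
grip(0.85)
robot.servo_line([605,-364,60],feed=60)
robot.servo_line([605,-364,170],feed=150)
i,im=look('fin1',['wheel'])
shot('top','t6.png');shot('scene','s6.png')
for c in('top','scene'):
  I=viewer.camera_info(c)
  for n in('clip','pick','pick_tip','wheel'): print(c,n,[(round(d['confidence'],2),c2w(I,d['at'])) for d in viewer.pinpoint(n,c)][:2])
print(robot.observe()['t'])
E
python3 -c "
import cv2
a=cv2.imread('pics/t6.png');cv2.imwrite('pics/t6z.png',cv2.resize(a[220:340,230:510],None,fx=2.8,fy=2.8,interpolation=cv2.INTER_CUBIC))"
```

```text
wheel [(0.94, array([ 605.22, -363.2 ,   -1.2 ]))]
top clip [(0.44, array([497.27, -73.05,   8.93]))]
top pick [(0.68, array([398.01,  24.1 ,  -2.36]))]
top pick_tip [(0.4, array([ 420.36, -250.16,   -1.9 ]))]
top wheel [(0.72, array([ 602.75, -358.71,    5.42])), (0.65, array([448.38, 331.14,  -0.18]))]
scene clip [(0.54, array([495.47, -72.49,   7.48])), (0.38, array([391.96,  24.64,   3.74]))]
scene pick [(0.64, array([ 432.59, -328.57,   39.14]))]
scene pick_tip [(0.84, array([ 414.05, -251.15,    6.63]))]
scene wheel [(0.96, array([ 451.18, -449.87,    5.69])), (0.78, array([443.84, 329.9 ,   2.61]))]
35.3083
```

View pics/fin1.png

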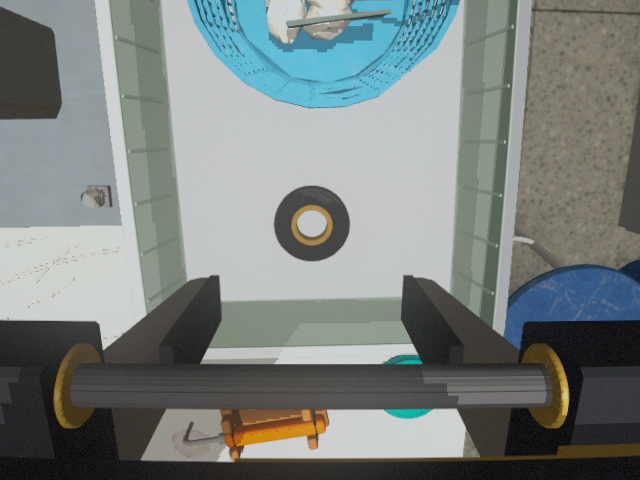

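View pics/t6z.png

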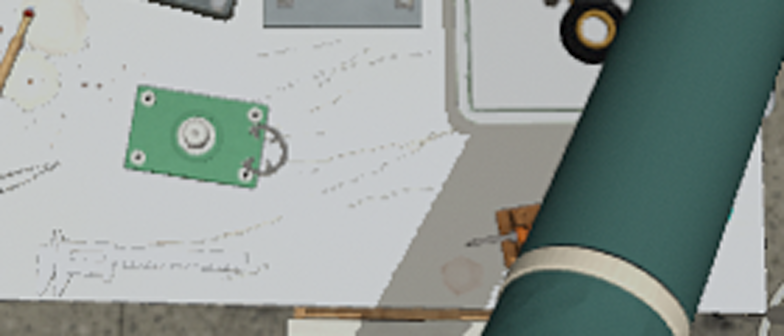

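View pics/s6.png

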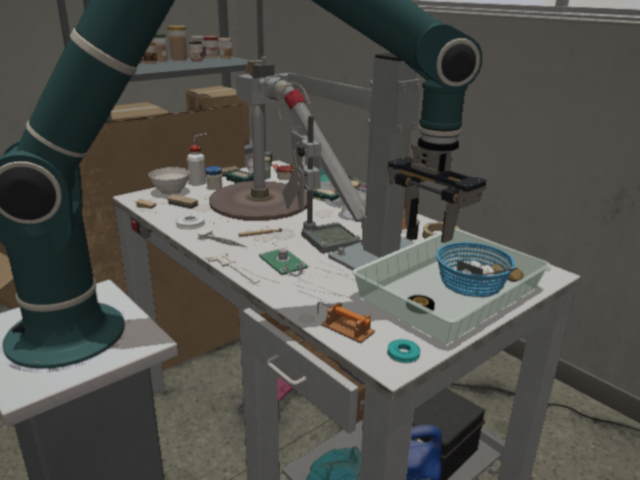

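Run:
```python
from h import *
robot.job_done();print(robot.observe()['t'])
```

```text
the job is handed in; nothing more can be done
the job is handed in; nothing more can be done
```

I did the steps in the order asked and handed the job in at about 35 s, well under the 64 s limit; no verdict was reported.

- **Clip:** I hooked it by its back and drew it out of the groove and off the wheel's rim. It lies partly on the green foot and partly on the bench, clear of where the wheel sat. Only the pick touched it.
- **Pick:** It is back in its rest, hook down. The wrist picture shows it in the notches, and there was almost no force as it went in.
- **Wheel:** I gripped it across its rim, lifted it off the spindle and lowered it slowly until it touched the crate floor (about 1.5 N). The last wrist picture shows it flat, about 1 mm from the spot I aimed for, clear of the basket and the walls. The gripper was raised clear before I handed in.
- **Caliper, loupe and tweezers:** I did not touch them. The last pictures show the caliper and tweezers where they were; I did not check the loupe separately.
- **Checks that disagreed:** In the final top picture the network marked the caliper as the pick, with the arm partly covering the real one. In the scene picture the network's two best hits for the wheel were the turquoise and white look-alikes. The other cameras and the pictures themselves contradict both.

The highest force I read was about 4 N, at the points I sampled; the clip's spring-out peak fell between readings.

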